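# Dock the reader, then hold the ball tray over it

### The job

Slide the reader along its rail until it is fully home and the spring detent holds it. Then pick up the ball tray by its upright grip, keep it level so that the ball stays in its pocket, and hold it still and level with the ball centred over the reader's round window, the tray about 5 cm above it. Finish while holding the tray there, and leave the other things on the bench alone.

Things in the scene. Friction and masses are not known exactly. Their poses are not given: they have to be found in the camera images.
- rail: Aluminium slide rail fixed to the bench, 86 mm wide. Origin on the bench top on its centre line; x runs from the open mouth to the end stop (the reader is pushed along +x), z up. Base plate (track) 8 mm thick, x = -135 to 115 mm, slippery. Two side walls with inward lips 45 mm apart, x = -50 to 115 mm, 26 mm high over the bench. Black end stop: face at x = 103.5 mm, 34 mm high.
- rail_home (a point): Point on the track's surface (8 mm above the bench), 60 mm along +x from the rail's origin: right under the reader's centre when the reader is home. Axes as the rail's.
- detent (a joint): How far the 10 mm detent ball, which stands 3 mm out of the track at rail_home, is pressed down (m): 0 when up, both before the reader arrives and when it sits in the notch under the reader's middle; up to 0.003 while the reader rides over it, which takes 2 to 6 N of push. The end stop is 1.5 mm beyond home. Up in the notch, it holds the reader against a few newtons.
- reader_middle (a point): Centre, half-way up (25 mm above its underside), of the reader: loose grey optical head, 0.4 kg, block 70 mm long (along the rail, its x) x 40 mm wide, on a dark sled 84 x 52 x 10 mm that runs under the lips. On the rail the block is free to push or pinch from 26 to 54 mm above the bench; ring on top to 58 mm. Starts with its nose in the rail's mouth, 115 to 135 mm short of home.
- reader_window (a point): Centre of the reader's round window on its top, level with the top of the steel ring (37 mm outside diameter), 50 mm above the reader's underside (58 mm above the bench). z up.
- tray_grip (a point): Grasp point of the ball tray: middle of its upright black grip, 60 mm above the tray's underside. Grip 44 mm long along the tray's x, 16 mm thick along its y (fingers close along y), top at 82 mm; its 26 mm wide foot ends at 20 mm. Tray: loose light grey plate 120 x 76 x 10 mm on 4 mm feet, 0.3 kg. Axes are the tray's: x from the grip towards the pocket, z up.
- tray_pocket (a point): Centre of the tray's pocket, an 18 mm round through hole, at the plate's top, 14 mm above the tray's underside; 65 mm from tray_grip along the tray's +x and 46 mm below it. z is the tray's up axis.
- ball_center (a point): Centre of the loose bright steel ball, 30 mm in diameter, 0.11 kg, resting in the pocket with its centre 12 mm above tray_pocket; it rolls out if the tray tips beyond about 35 degrees or is jerked.
- tray: The ball tray as a whole. Origin: underside of its feet, 20 mm from the grip along +x (45 mm before the pocket); axes as at tray_grip.
- plug_gauge: Bystander: double-ended steel plug gauge, 107 x 23 mm, lying on the bench between rail and tray, nearer the robot. Origin at its underside.
- side_cutters: Bystander: side cutters with blue handles, 150 x 58 mm, lying at the left. Origin at their underside.
- filter_module: Bystander: black moulded filter cartridge, 231 x 49 x 36 mm, lying at the right. Origin at its underside.

How it is judged:
On the way, in this order (a step that is already met when the one before it is completed fails the run):
1. the reader is home on the rail, held by the detent, while the tray still stands on the bench (x of reader_window in the frame of rail_home between -0.004 and 0.004 m and horizontal distance between reader_window and rail_home below 0.006 m and value of joint detent below 0.0015 m and height (world z) of tray_pocket below 0.02 m), for 0.2 s.
2. the tray is lifted clear of the bench with the ball in its pocket (height (world z) of tray_pocket above 0.05 m and distance between ball_center and tray_pocket below 0.018 m), for 0.2 s.
At the end, for the whole second after the job is handed in: Reader within 4 mm of home, detent up in its notch; fingers hold the tray, off the rail; pocket within 18 mm horizontally of the window's centre, plate top 30 to 100 mm above the window; tray level within 5 degrees and slower than 30 mm/s; ball in its pocket (x of reader_window in the frame of rail_home between -0.004 and 0.004 m and horizontal distance between reader_window and rail_home below 0.006 m and value of joint detent below 0.0015 m and horizontal distance between tray_pocket and reader_window below 0.018 m and z of tray_pocket in the frame of reader_window between 0.03 and 0.1 m and angle between tray_pocket's own z axis and vertical below 0.09 rad and distance between ball_center and tray_pocket below 0.018 m and contact force between tray and the fingers above 1 N and contact force between tray and rail below 0.2 N and linear speed of tray below 0.03 m/s); the arm keeps its last pose, push and grip.
It fails at once if the ball leaves its pocket (distance between ball_center and tray_pocket above 0.022 m).
It fails at once if the tray is tipped by more than 20 degrees (angle between tray_pocket's own z axis and vertical above 0.35 rad).
It fails at once if a bystander is moved by more than 30 mm (distance of any of plug_gauge, side_cutters, filter_module from where it was at the start of the episode above 0.03 m).
It also fails if it takes over 54 s, if anything falls off the work surface, if the arm or the gripper's body presses on something with over 40 N, if the wrist force passes 120 N, or if a joint passes its speed limit or range.

### The arm

A 6-joint arm with a two-finger parallel gripper is mounted at the origin on a cart in front of the work surface, level with it; the furniture and walls round the work are solid. World frame = base frame: x ahead of the robot, y to its left, z up, the work surface at z = 0. Lengths are in m, angles in rad, forces in N, time in s.
With the tool pointing down it reaches from about 0.3 to 0.775 m from the base axis. Payload 14.6 kg.
Tool frame: the origin (TCP) lies midway between the tips of the shut fingers; the grasp point (between the pads) lies 19 mm behind it (ctrl.grip_depth is the distance from the TCP to the grasp point, in m); z points along the fingers, x is the direction in which the jaws open and shut, and the axes are right-handed (so a half turn about z gives the same grasp; the last joint's range is limited). The gripper opens to 94 mm and grips with 3 to 60 N. Pads are 16 mm wide; open, the fingers measure 119 mm over their backs; the gripper's body (75 mm by 177 mm) begins 78 mm behind the grasp point.
Start: joints at [-1.181, 0.3, 1.521, -0, 1.321, -0.067], TCP at [0.243, -0.494, 0.205] pointing down, gripper open.
Joint ranges: [-3.03, 3.03], [-0.79, 2.21], [0.23, 2.52], [-1.04, 4.18], [0, 3.07], [-2.55, 2.55]. Speed limits (rad/s): [2.22, 2.22, 2.57, 3.14, 3.14, 3.14].

### API

Orientations are given as [roll, pitch, yaw] about the fixed x, y, z axes, in that order (R = Rz(yaw) Ry(pitch) Rx(roll)).
In Python, from station import ctrl gives the robot as it stands.
- The arm moves only by the tool play_rows, never from a script. Its argument "steps" is a list that holds one entry, the list of rows, each a list of 7 numbers: the shift along the tool's x, y, z in cm, then the turn, a rotation vector about the tool's x, y, z in rad, then the opening, from 0 (shut) to 1 (fully open). In form: [[[x, y, z, ax, ay, az, hand], ...]]. A call has 1 to 20 rows; each row is the pose to reach, as a shift and turn from the pose measured when the call began, along the tool's axes at that moment; what a row does not reach only later rows make up. A row lasts 1/12 s, in which the tool goes at most 41.7 mm and 7.16 degrees, less where a joint would pass 70% of its speed; a pose out of reach is approached as far as the arm can. A call with a gripper value outside its range is refused whole. The fingers move at their own pace and stop on an object; "force" is the grip in N (left out, the last holds). Time passes only in rows, so rows that repeat a pose let the fingers close. It gives the time, the measured TCP pose, the force and the opening at its end, in the units of the state.
- ctrl.get_obs(): the state, without advancing time (a new reading comes with each control period).
- ctrl.camera(name): name is "scene" or "top"; returns a dict with "frame" (400x640x3 uint8, blue, green, red), "fovy" (degrees; the focal length in pixels is half the picture's height over the tangent of half this angle, whatever the lens; pixels are square), "cx", "cy" (the principal point, pixels), "D" ([k1, k2, p1, p2, k3] as OpenCV has them; the pictures are not rectified), "world_to_cam" (4x4, takes a point from world to camera coordinates). Camera axes: x right, y up, looking along -z (the intrinsics and any distortion apply to the point x, -y, -z); pixel columns grow to the right and rows downward; lengths in m; the calibration is good to about 2 mm. A picture is of the moment at which its call begins. There is no depth.
- ctrl.hand_in(): hands the job in, once; it reports no verdict.
The state is a dict: "time_s": time; "qpos": joint angles; "joint_vel": joint speeds; "tau": joint torques, N m; "ee_pos": TCP position; "eef_rot": TCP orientation; "force": force on the tool from outside, world axes, zero at the start; "moment": the same for the moment, N m; "grip_width": finger opening in m.
Only numpy, scipy, OpenCV 4.12 (cv2) and the standard library are available. Lean on these libraries where they do the work, as an engineer would, in place of code of your own. Each camera call takes 0.05 s, during which the arm holds its last target. There are 200 camera calls.

## Working session

There is one attempt and no reset: what is moved stays moved. The work goes in short steps, Python scripts to look and compute and a tool call to move; the robot and the scene stay as the last step left them, time stands still between calls to the robot, and variables do not carry over. Pictures are saved under pics/ and viewed, about 8 in all and at most 12, crops included, and the job is handed in when it is done.

Besides the shell and the picture viewer there is one more tool, called after "Call:" as name([rows], argument=value, ...), one row to a line, values as JSON. play_rows: Moves the arm, as the interface text tells. Its arguments: {"type":"object","properties":{"steps":{"type":"array"},"force":{"type":"number"}},"required":["steps"]}

```bash
mkdir -p pics; cat > h.py <<'E'
import numpy as np, cv2, json
from station import ctrl
from scipy.spatial.transform import Rotation as R
def snap(n,tag):
    c=ctrl.camera(n); cv2.imwrite(f'pics/{tag}.png',c['frame'])
    np.savez(f'pics/{tag}.npz',**{k:np.array(v) for k,v in c.items() if k!='frame'}); return c
def load(tag): return dict(np.load(f'pics/{tag}.npz'))
def KD(c):
    f=200/np.tan(np.radians(float(c['fovy']))/2)
    return np.array([[f,0,float(c['cx'])],[0,f,float(c['cy'])],[0,0,1]]),np.array(c['D'],float).ravel()
def ray(c,uv):
    K,D=KD(c); p=cv2.undistortPoints(np.array([[uv]],float),K,D)[0,0]
    M=np.array(c['world_to_cam']); d=M[:3,:3].T@np.array([p[0],-p[1],-1]); o=-M[:3,:3].T@M[:3,3]; return o,d
def onz(c,uv,z):
    o,d=ray(c,uv); return o+d*(z-o[2])/d[2]
def proj(c,P):
    K,D=KD(c); M=np.array(c['world_to_cam']); P=np.atleast_2d(P); q=P@M[:3,:3].T+M[:3,3]
    q=q*[1,-1,-1]; return cv2.projectPoints(q,np.zeros(3),np.zeros(3),K,D)[0][:,0]
def delta(pos,rot):
    "shift cm and rotvec in current tool axes to reach pos, R"
    o=ctrl.get_obs(); p=np.array(o['ee_pos']); r=R.from_euler('xyz',o['eef_rot'])
    return np.round(r.inv().apply(np.array(pos)-p)*100,2),np.round((r.inv()*rot).as_rotvec(),3)
def down(yaw_x):
    "tool pointing down with tool x at heading yaw_x"
    return R.from_euler('z',yaw_x)*R.from_euler('x',np.pi)
E
python3 - <<'E'
from h import *
a=snap('scene','s0');b=snap('top','t0')
for c in(a,b):
    K,D=KD(c); M=np.array(c['world_to_cam']); print(K[0,0],D,(-M[:3,:3].T@M[:3,3]).round(3))
print(ctrl.get_obs())
for t in('s0','t0'):
    cv2.imwrite(f'pics/{t}b.png',cv2.resize(cv2.imread(f'pics/{t}.png'),(800,500),interpolation=cv2.INTER_CUBIC))
E
```

```text
373.0723261544216 [-0.05288864  0.          0.          0.          0.        ] [0.058 0.66  0.688]
415.14769660018055 [-0.07820807  0.          0.          0.          0.        ] [0.318 0.004 1.405]
{'time_s': 0.1, 'qpos': array([-1.18057419e+00,  3.00394999e-01,  1.52152570e+00, -3.36114559e-05,
        1.32068937e+00, -6.65871017e-02]), 'joint_vel': array([-0.00085241, -0.00126559, -0.00250891, -0.00042255,  0.00102079,
       -0.00013957]), 'tau': array([ 1.12373880e-04, -5.32649803e+01, -3.53286982e+01,  7.09134294e-02,
        2.35031551e-02, -6.44852798e-05]), 'ee_pos': array([ 0.24250342, -0.49338844,  0.2049515 ]), 'eef_rot': array([-3.14155744e+00,  1.01732529e-03, -1.11397873e+00]), 'force': array([-0.41462772,  0.26787403, -0.79973052]), 'moment': array([ 0.02481012, -0.02631498, -0.0037566 ]), 'grip_width': 0.09400557370554351}
```

View pics/t0b.png

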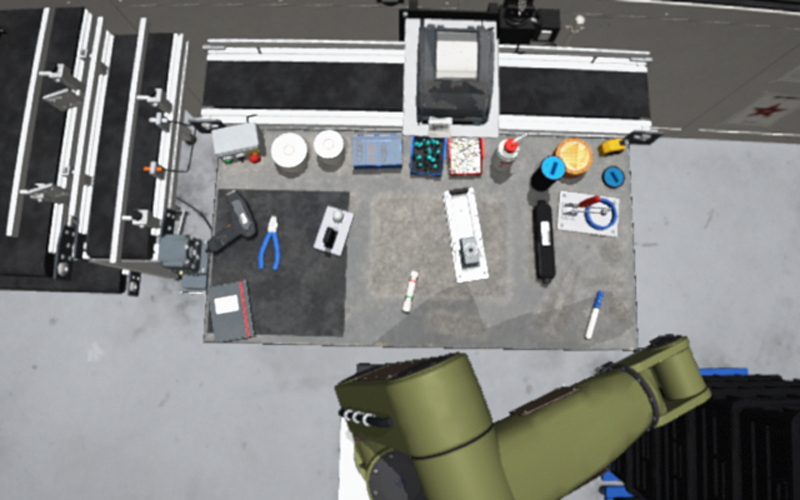

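View pics/s0b.png

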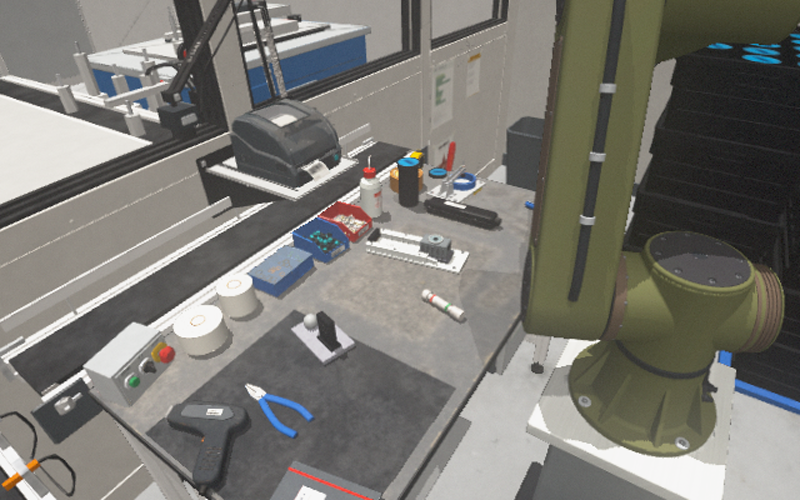

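The top view shows the rail at about (465,235) in the 800-wide picture. Its mouth faces the robot and the reader is near (469,250). The tray is at (333,230) with the ball at its far end, and the gauge lies between them. I'll enlarge both views.

```bash
python3 - <<'E'
import cv2,numpy as np
a=cv2.imread('pics/t0.png')
l=cv2.resize(a[148:230,345:400],None,fx=7,fy=7,interpolation=cv2.INTER_CUBIC)
r=cv2.resize(a[148:230,240:295],None,fx=7,fy=7,interpolation=cv2.INTER_CUBIC)
cv2.imwrite('pics/t0c.png',np.hstack([l,r]))
a=cv2.imread('pics/s0.png')
l=cv2.resize(a[175:225,285:380],None,fx=6,fy=6,interpolation=cv2.INTER_CUBIC)
r=cv2.resize(a[240:295,225:290],None,fx=5,fy=5,interpolation=cv2.INTER_CUBIC)
o=np.zeros((l.shape[0]+r.shape[0],l.shape[1],3),np.uint8);o[:l.shape[0]]=l;o[l.shape[0]:,:r.shape[1]]=r
cv2.imwrite('pics/s0c.png',o);print(o.shape)
E
```

```text
(575, 570, 3)
```

View pics/t0c.png

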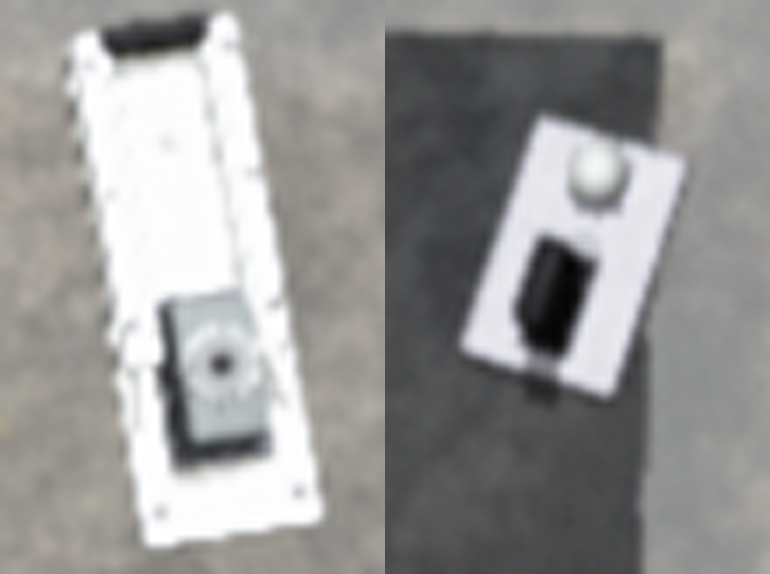

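View pics/s0c.png

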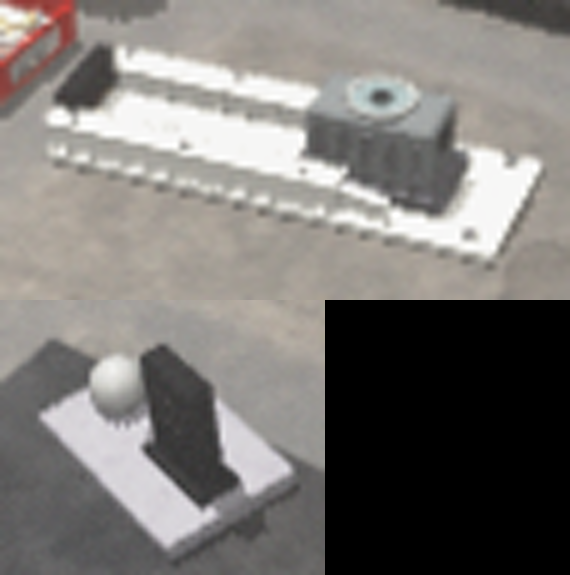

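Enlarged crop readings:
- **Top view:** ring centre (222,365), mouth corners (148,548) and (325,520), tray corners (538,113), (687,157), (615,398) and (460,350), ball (597,175).
- **Scene view:** ring centre (381,97), ball (118,387).

I'll turn these into positions and check them against the known sizes.

```bash
python3 - <<'E'
from h import *
t,s=load('t0'),load('s0')
T1=lambda p:((p[0]+.5)/7-.5+345,(p[1]+.5)/7-.5+148)
T2=lambda p:((p[0]-385+.5)/7-.5+240,(p[1]+.5)/7-.5+148)
S1=lambda p:((p[0]+.5)/6-.5+285,(p[1]+.5)/6-.5+175)
S2=lambda p:((p[0]+.5)/5-.5+225,(p[1]-300+.5)/5-.5+240)
def P(n,c,uv,z): p=onz(c,uv,z); print(n,p.round(4)); return p
for n,c,f,q,z in[('ringT',t,T1,(222,365),.058),('ringS',s,S1,(381,97),.058),
 ('mL',t,T1,(148,548),.004),('mR',t,T1,(325,520),.006),('fL',t,T1,(70,38),.026),('fR',t,T1,(240,13),.026),
 ('mR_S',s,S1,(490,262),.004),('mFar_S',s,S1,(545,163),.008),('farL_S',s,S1,(48,120),.026),('screwTl',t,T1,(162,512),.008),('screwTr',t,T1,(299,492),.008),('screwS',s,S1,(470,234),.008),('screwS2',s,S1,(511,160),.008),
 ('a',t,T2,(538,113),.014),('b',t,T2,(687,157),.014),('c',t,T2,(615,398),.014),('d',t,T2,(460,350),.014),('ballT',t,T2,(597,175),.026),('ballS',s,S2,(118,387),.026),
 ('aS',s,S2,(40,412),.014),('dS',s,S2,(170,550),.014),('cS',s,S2,(298,470),.014)]: P(n,c,f(q),z)
E
```

```text
ringT [ 0.5201 -0.1692  0.058 ]
ringS [ 0.5183 -0.17    0.058 ]
mL [ 0.4379 -0.1405  0.004 ]
mR [ 0.4531 -0.2262  0.006 ]
fL [ 0.685  -0.0984  0.026 ]
fR [ 0.6998 -0.1819  0.026 ]
mR_S [ 0.438  -0.1406  0.004 ]
mFar_S [ 0.4504 -0.2261  0.008 ]
farL_S [ 0.6811 -0.1023  0.026 ]
screwTl [ 0.4552 -0.1468  0.008 ]
screwTr [ 0.4663 -0.2133  0.008 ]
screwS [ 0.4549 -0.1511  0.008 ]
screwS2 [ 0.4669 -0.2193  0.008 ]
a [0.6428 0.2203 0.014 ]
b [0.6224 0.1463 0.014 ]
c [0.5027 0.1766 0.014 ]
d [0.5244 0.2527 0.014 ]
ballT [0.6098 0.1883 0.026 ]
ballS [0.6082 0.1872 0.026 ]
aS [0.6401 0.2142 0.014 ]
dS [0.5213 0.2494 0.014 ]
cS [0.5014 0.1756 0.014 ]
```

```bash
python3 - <<'E'
from h import *
d=down(-1.401); 
print(delta([.455,-.180,.205],d),delta([.455,-.180,.034],d))
c=load('t0');
print(((proj(c,[[.637,-.150,.058],[.546,.2047,.082]])*1.25).round(1)))
E
```

```text
(array([-1.875e+01, -3.289e+01,  2.000e-02]), array([0.   , 0.001, 0.287])) (array([-18.73, -32.89,  17.12]), array([0.   , 0.001, 0.287]))
[[463.3 206.1]
 [327.3 235.2]]
```

Call:
play_rows([
  [[-1.5,-2.7,0,0,0,0.02,0],[-3.1,-5.4,0,0,0,0.05,0],[-4.7,-8.2,0,0,0,0.08,0],[-6.2,-11,0,0,0,0.11,0],[-7.8,-13.7,0,0,0,0.14,0],[-9.4,-16.4,0,0,0,0.17,0],[-10.9,-19.2,0,0,0,0.2,0],[-12.5,-22,0,0,0,0.23,0],[-14,-24.7,1,0,0,0.25,0],[-15.6,-27.4,3,0,0,0.27,0],[-17.2,-30.1,5.5,0,0,0.287,0],[-18.3,-32,8,0,0,0.287,0],[-18.73,-32.9,10.5,0,0,0.287,0],[-18.73,-32.9,13,0,0,0.287,0],[-18.73,-32.9,15.5,0,0,0.287,0],[-18.73,-32.9,17,0,0,0.287,0],[-18.73,-32.9,17.1,0,0,0.287,0],[-18.73,-32.9,17.1,0,0,0.287,0]],
], force=20)

```text
time_s: 1.6
ee_pos: [0.4548, -0.1799, 0.0338]
eef_rot: [3.14, 0.002, -1.401]
force: [0.3, 0.8, 0.5]
grip_width: 0.0008
```

Call:
play_rows([
  [[0,-1.2,0,0,0,0,0],[0,-1.8,0,0,0,0,0],[0,-2.4,0,0,0,0,0],[0,-3,0,0,0,0,0],[0,-3.8,0,0,0,0,0],[0,-4.6,0,0,0,0,0],[0,-5.4,0,0,0,0,0],[0,-6.2,0,0,0,0,0],[0,-7,0,0,0,0,0],[0,-7.8,0,0,0,0,0],[0,-8.6,0,0,0,0,0],[0,-9.3,0,0,0,0,0],[0,-9.9,0,0,0,0,0],[0,-10.4,0,0,0,0,0],[0,-10.8,0,0,0,0,0],[0,-11,0,0,0,0,0],[0,-11.1,0,0,0,0,0],[0,-11.1,0,0,0,0,0]],
])

```text
time_s: 3.1
ee_pos: [0.5644, -0.1611, 0.0336]
eef_rot: [3.141, 0.002, -1.401]
force: [0.3, 0.6, 0.1]
grip_width: 0.0004
```

```bash
python3 - <<'E'
from h import *
snap('scene','s1');snap('top','t1')
a=cv2.imread('pics/s1.png'); b=cv2.imread('pics/t1.png')
l=cv2.resize(a[170:225,285:385],None,fx=6,fy=6,interpolation=cv2.INTER_CUBIC)
r=cv2.resize(b[145:205,340:440],None,fx=4,fy=4,interpolation=cv2.INTER_CUBIC)
o=np.zeros((l.shape[0]+r.shape[0],600,3),np.uint8);o[:l.shape[0],:l.shape[1]]=l;o[l.shape[0]:,:r.shape[1]]=r
cv2.imwrite('pics/m1.png',o)
E
```

```text
(no output)
```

View pics/m1.png

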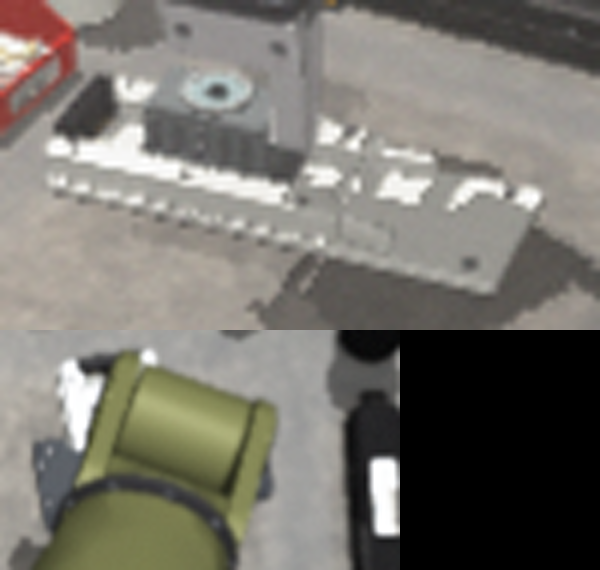

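The fingers are pushing the block squarely. The ring is at about (217,90) in the scene crop, and the top view is hidden by the arm.

```bash
python3 - <<'E'
from h import *
p=onz(load('s1'),(285+217.5/6-.5,170+90.5/6-.5),.058); d=np.array([.9855,.1695,0])
print(p.round(4),(np.array([.637,-.150,.058])-p)@d,(p-ctrl.get_obs()['ee_pos'])@d)
E
```

```text
[ 0.6087 -0.1561  0.058 ] 0.028978136153883182 0.04460974797958182
```

Call:
play_rows([
  [[0,-0.4,0,0,0,0,0],[0,-0.8,0,0,0,0,0],[0,-1.2,0,0,0,0,0],[0,-1.5,0,0,0,0,0],[0,-1.8,0,0,0,0,0],[0,-2.0,0,0,0,0,0],[0,-2.0,0,0,0,0,0]],
])

```text
time_s: 3.78
ee_pos: [0.5845, -0.1576, 0.0336]
eef_rot: [3.141, 0.002, -1.401]
force: [0.2, 0.3, 0.5]
grip_width: 0.0001
```

Call:
play_rows([
  [[0,-0.2,0,0,0,0,0],[0,-0.4,0,0,0,0,0],[0,-0.55,0,0,0,0,0],[0,-0.55,0,0,0,0,0]],
])

```text
time_s: 4.12
ee_pos: [0.5902, -0.1566, 0.0337]
eef_rot: [3.141, 0.002, -1.401]
force: [-0.6, 0.2, 0.6]
grip_width: 0.0004
```

Call:
play_rows([
  [[0,-0.15,0,0,0,0,0],[0,-0.2,0,0,0,0,0],[0,-0.2,0,0,0,0,0]],
])

```text
time_s: 4.37
ee_pos: [0.5922, -0.1563, 0.0336]
eef_rot: [3.141, 0.002, -1.401]
force: [-1.2, 0.5, -0.5]
grip_width: 0.0003
```

Call:
play_rows([
  [[0,-0.15,0,0,0,0,0],[0,-0.2,0,0,0,0,0],[0,-0.2,0,0,0,0,0]],
])

```text
time_s: 4.62
ee_pos: [0.5942, -0.1559, 0.0336]
eef_rot: [3.141, 0.002, -1.401]
force: [-1.0, -0.3, 0.9]
grip_width: 0.0002
```

Call:
play_rows([
  [[0,-0.1,0,0,0,0,0],[0,-0.1,0,0,0,0,0]],
])

```text
time_s: 4.78
ee_pos: [0.5943, -0.156, 0.0336]
eef_rot: [3.139, 0.002, -1.401]
force: [-9.8, -2.0, 4.7]
grip_width: 0.0004
```

Call:
play_rows([
  [[0,-0.1,0,0,0,0,0],[0,-0.1,0,0,0,0,0]],
])

```text
time_s: 4.95
ee_pos: [0.5943, -0.1561, 0.0336]
eef_rot: [3.136, 0.002, -1.401]
force: [-10.1, -1.0, 6.6]
grip_width: 0.0006
```

Call:
play_rows([
  [[0,-0.1,0,0,0,0,0],[0,-0.1,0,0,0,0,0]],
])

```text
time_s: 5.12
ee_pos: [0.5943, -0.1561, 0.0336]
eef_rot: [3.133, 0.003, -1.401]
force: [-10.3, -0.7, 6.5]
grip_width: 0.0006
```

It stalled at about 10 N against something stiff, close to where the end stop should be. I'll back off, rise and move to hover over the tray, then check the reader from there.

Call:
play_rows([
  [[0,0.5,0,0,0,0,0],[0,1.5,0,0,0,0,0],[0,2.5,-1,0,0,0,0],[0,3,-3.5,0,0,0,0],[0,3,-6.5,0,0,0,0],[0,3,-10,0,0,0,0],[0,3,-13,0,0,0,0],[0,3,-14,0,0,0,0],[0,3,-14,0,0,0,0]],
])

```text
time_s: 5.87
ee_pos: [0.5669, -0.1618, 0.1767]
eef_rot: [3.138, 0.001, -1.401]
force: [0.2, -1.0, -0.3]
grip_width: 0.0004
```

```bash
python3 - <<'E'
from h import *
d=down(-1.83)
print(delta([.546,.2047,.17],d))
E
```

```text
(array([-36.47,  -4.14,   0.68]), array([ 0.004, -0.   ,  0.429]))
```

Call:
play_rows([
  [[-2,-0.2,0,0,0,0.03,0.3],[-5,-0.5,0,0,0,0.07,0.5],[-8,-0.9,0,0,0,0.1,0.7],[-11,-1.2,0.1,0,0,0.14,0.7],[-14,-1.6,0.2,0,0,0.17,0.7],[-17,-1.9,0.3,0,0,0.21,0.7],[-20,-2.3,0.4,0,0,0.25,0.7],[-23,-2.6,0.5,0,0,0.28,0.7],[-26,-3,0.6,0,0,0.32,0.7],[-29,-3.3,0.7,0,0,0.35,0.7],[-32,-3.6,0.7,0,0,0.39,0.7],[-34.5,-3.9,0.7,0,0,0.42,0.7],[-36,-4.1,0.7,0,0,0.429,0.7],[-36.5,-4.1,0.7,0,0,0.429,0.7],[-36.5,-4.1,0.7,0,0,0.429,0.7]],
])

```text
time_s: 7.12
ee_pos: [0.5449, 0.2055, 0.1681]
eef_rot: [3.136, -0.002, -1.828]
force: [0.2, -0.9, -0.1]
grip_width: 0.0659
```

```bash
python3 - <<'E'
from h import *
snap('scene','s2');snap('top','t2')
a=cv2.imread('pics/s2.png'); b=cv2.imread('pics/t2.png')
l=cv2.resize(b[145:230,345:400],None,fx=7,fy=7,interpolation=cv2.INTER_CUBIC)
r=cv2.resize(a[200:300,215:297],None,fx=5,fy=5,interpolation=cv2.INTER_CUBIC)
o=np.zeros((595,800,3),np.uint8);o[:l.shape[0],:l.shape[1]]=l;o[:r.shape[0],385:385+r.shape[1]]=r
cv2.imwrite('pics/m2.png',o); print(ctrl.get_obs()['ee_pos'])
E
```

```text
[0.54539935 0.2040671  0.16882219]
```

View pics/m2.png

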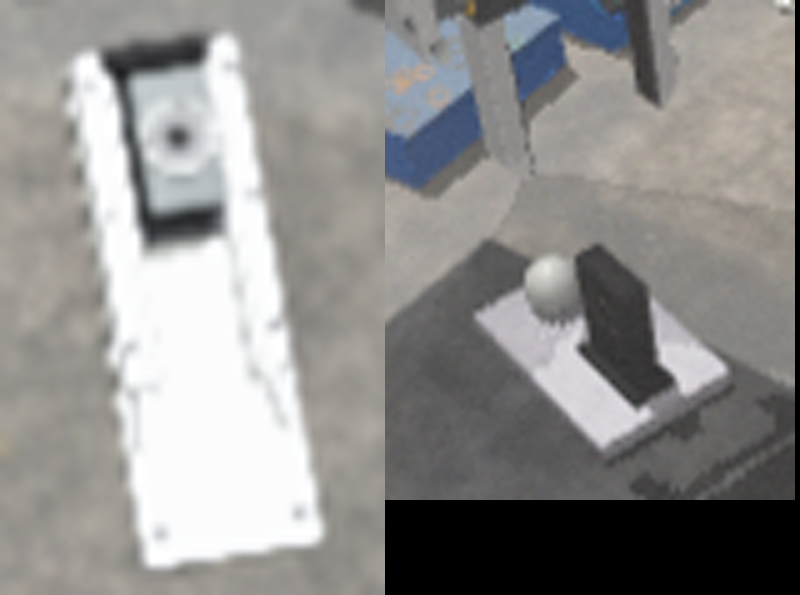

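The reader now sits against the stop end, with its ring at (178,137) in the top crop. The tray is undisturbed, with its grip top centred near (613,276) in the scene crop and the fingers above it.

```bash
python3 - <<'E'
from h import *
t,s=load('t2'),load('s2')
p=onz(t,(345+178.5/7-.5,145+137.5/7-.5),.058);q=onz(t,(345+222/7-.5,148+365.5/7-.5),.058)
d=np.array([.9855,.1695,0]);l=np.array([-.1695,.9855,0]);e=p-[.637,-.150,.058];print(p.round(4),e@d,e@l)
S=lambda x,y:(215+(x-384.5)/5-.5,200+(y+.5)/5-.5)
for x,y,z in[(577,258,.082),(600,244,.082),(650,293,.082),(613,276,.082),(552,290,.026)]: print(onz(s,S(x,y),z).round(4))
for h in(.17,.041): print(delta([.546,.2047,h],down(-1.83)))
# predicted grip top corners
g=np.array([.546,.2047,.082]);th=-.26;u=np.array([np.cos(th),np.sin(th),0]);v=np.array([-u[1],u[0],0])
for a,b in((22,8),(22,-8),(-22,-8),(-22,8)):
    k=proj(s,g+u*a/1e3+v*b/1e3)[0]; print(((k[0]-214.5)*5+384.5).round(1),((k[1]-199.5)*5).round(1))
E
```

```text
[ 0.6395 -0.148   0.058 ] 0.0028093231533144695 0.0015919894001883324
[0.5653 0.206  0.082 ]
[0.5624 0.1925 0.082 ]
[0.52  0.206 0.082]
[0.5424 0.2064 0.082 ]
[0.6071 0.1891 0.026 ]
(array([-0.08, -0.04, -0.12]), array([ 0.004, -0.002,  0.   ]))
(array([-0.1 , -0.1 , 12.78]), array([ 0.004, -0.002,  0.   ]))
569.6 256.5
597.3 241.0
650.1 287.1
622.0 303.5
```

The reader reads +2.8 mm along the rail and the end stop limits it to +1.5 mm, so it is at home within the error. The grip agrees to about 2 mm, so I'll descend and grasp it.

Call:
play_rows([
  [[-0.1,0.15,1.5,0.004,-0.002,0,0.6],[-0.1,0.15,3.5,0.004,-0.002,0,0.6],[-0.1,0.15,5.5,0.004,-0.002,0,0.6],[-0.1,0.15,7.5,0.004,-0.002,0,0.6],[-0.1,0.15,9.5,0.004,-0.002,0,0.6],[-0.1,0.15,11,0.004,-0.002,0,0.6],[-0.1,0.15,12.2,0.004,-0.002,0,0.6],[-0.1,0.15,12.8,0.004,-0.002,0,0.6],[-0.1,0.15,12.8,0.004,-0.002,0,0.6],[-0.1,0.15,12.8,0.004,-0.002,0,0.45]],
])

```text
time_s: 8.05
ee_pos: [0.544, 0.2051, 0.0413]
eef_rot: [3.142, 0.0, -1.83]
force: [-1.3, -0.1, 0.0]
grip_width: 0.0529
```

Call:
play_rows([
  [[0,0,0,0,0,0,0.35],[0,0,0,0,0,0,0.3],[0,0,0,0,0,0,0.26],[0,0,0,0,0,0,0.23],[0,0,0,0,0,0,0.2],[0,0,0,0,0,0,0.17],[0,0,0,0,0,0,0.14],[0,0,0,0,0,0,0.1],[0,0,0,0,0,0,0],[0,0,0,0,0,0,0],[0,0,0,0,0,0,0]],
], force=60)

```text
time_s: 8.97
ee_pos: [0.5439, 0.2049, 0.0414]
eef_rot: [3.142, 0.0, -1.83]
force: [-2.7, -2.2, 5.0]
grip_width: 0.0157
```

Call:
play_rows([
  [[0,0,-0.15,0,0,0,0],[0,0,-0.4,0,0,0,0],[0,0,-0.8,0,0,0,0],[0,0,-1.3,0,0,0,0],[0,0,-1.9,0,0,0,0],[0,0,-2.6,0,0,0,0],[0,0,-3.4,0,0,0,0],[0,0,-4.2,0,0,0,0],[0,0,-5,0,0,0,0],[0,0,-5.8,0,0,0,0],[0,0,-6.6,0,0,0,0],[0,0,-7.4,0,0,0,0],[0,0,-8.1,0,0,0,0],[0,0,-8.7,0,0,0,0],[0,0,-9.1,0,0,0,0],[0,0,-9.4,0,0,0,0],[0,0,-9.5,0,0,0,0],[0,0,-9.5,0,0,0,0],[0,0,-9.5,0,0,0,0]],
])

```text
time_s: 10.55
ee_pos: [0.5438, 0.2049, 0.1361]
eef_rot: [3.141, 0.0, -1.83]
force: [0.3, -0.4, -4.5]
grip_width: 0.0156
```

```bash
python3 - <<'E'
from h import *
snap('scene','s3')
a=cv2.imread('pics/s3.png')
cv2.imwrite('pics/s3c.png',cv2.resize(a[130:290,200:390],None,fx=4,fy=3.7,interpolation=cv2.INTER_CUBIC))
h=np.array([.637,-.150]);th=-.26
g=h-.065*np.array([np.cos(th),np.sin(th)]);print(g,delta([*g,.137],down(-1.83)),ctrl.get_obs()['ee_pos'])
E
```

```text
[ 0.57418465 -0.13328976] (array([ 31.91, -11.61,  -0.1 ]), array([ 0.001, -0.   , -0.   ])) [0.54378636 0.20487757 0.13604113]
```

View pics/s3c.png

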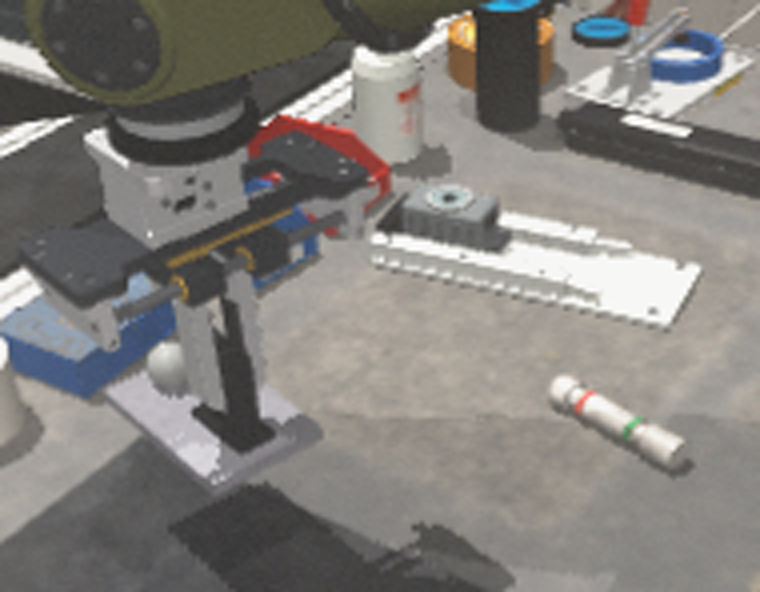

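The tray is level with the ball in its pocket. The ring is visible at (450,198), and the gauge lies off the path. I'll carry the tray over in two smooth halves.

Call:
play_rows([
  [[0.3,-0.1,0,0,0,0,0],[0.85,-0.3,0,0,0,0,0],[1.7,-0.6,0,0,0,0,0],[2.8,-1,0,0,0,0,0],[4.2,-1.5,0,0,0,0,0],[5.8,-2.1,0,0,0,0,0],[7.5,-2.7,0,0,0,0,0],[9.2,-3.3,0,0,0,0,0],[10.8,-3.9,0,0,0,0,0],[12.2,-4.4,0,0,0,0,0],[13.5,-4.9,0,0,0,0,0],[14.6,-5.3,0,0,0,0,0],[15.3,-5.55,0,0,0,0,0],[15.8,-5.7,0,0,0,0,0],[16,-5.8,0,0,0,0,0],[16,-5.8,0,0,0,0,0]],
])

```text
time_s: 11.93
ee_pos: [0.5589, 0.0352, 0.136]
eef_rot: [3.141, 0.0, -1.83]
force: [0.3, 0.0, -4.3]
grip_width: 0.0156
```

Call:
play_rows([
  [[0.3,-0.1,0,0,0,0,0],[0.85,-0.3,0,0,0,0,0],[1.7,-0.6,0,0,0,0,0],[2.8,-1,0,0,0,0,0],[4.2,-1.5,0,0,0,0,0],[5.8,-2.1,0,0,0,0,0],[7.5,-2.7,0,0,0,0,0],[9.2,-3.3,0,0,0,0,0],[10.8,-3.9,0,0,0,0,0],[12.2,-4.4,0,0,0,0,0],[13.5,-4.9,0,0,0,0,0],[14.6,-5.3,0,0,0,0,0],[15.3,-5.55,0,0,0,0,0],[15.7,-5.75,0,0,0,0,0],[15.9,-5.9,0,0,0,0,0],[15.9,-5.9,0,0,0,0,0],[15.9,-5.9,0,0,0,0,0]],
])

```text
time_s: 13.35
ee_pos: [0.5751, -0.1332, 0.136]
eef_rot: [3.141, 0.0, -1.83]
force: [1.0, -1.1, -3.6]
grip_width: 0.0154
```

```bash
python3 - <<'E'
from h import *
snap('scene','s4');snap('top','t4')
a=cv2.imread('pics/s4.png');b=cv2.imread('pics/t4.png')
l=cv2.resize(a[130:230,265:385],None,fx=6,fy=6,interpolation=cv2.INTER_CUBIC)[:590]
cv2.imwrite('pics/m4.png',l)
cv2.imwrite('pics/m4t.png',cv2.resize(b[135:215,330:430],None,fx=6,fy=6,interpolation=cv2.INTER_CUBIC))
s=load('s4');print((proj(s,[[.638,-.149,.058],[.638,-.149,.122]])-[264.5,129.5])*6)
E
```

```text
[[283.31063018 321.23220524]
 [278.61050441 214.86571605]]
```

View pics/m4.png

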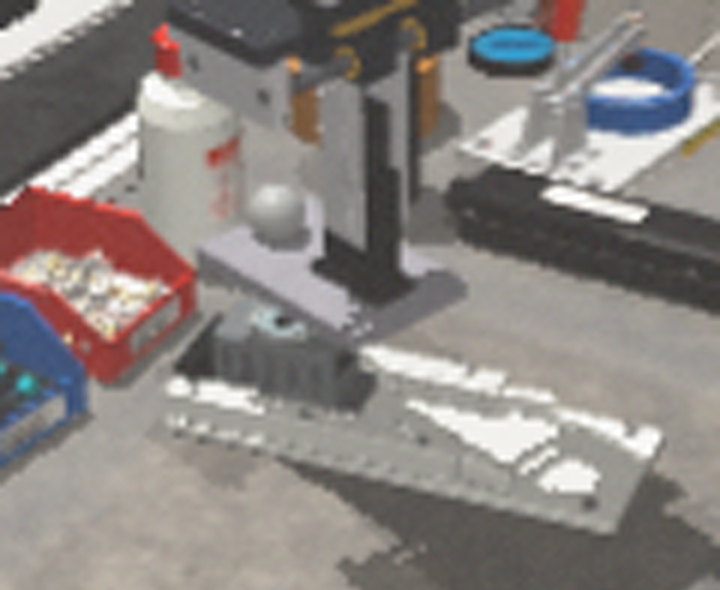

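View pics/m4t.png

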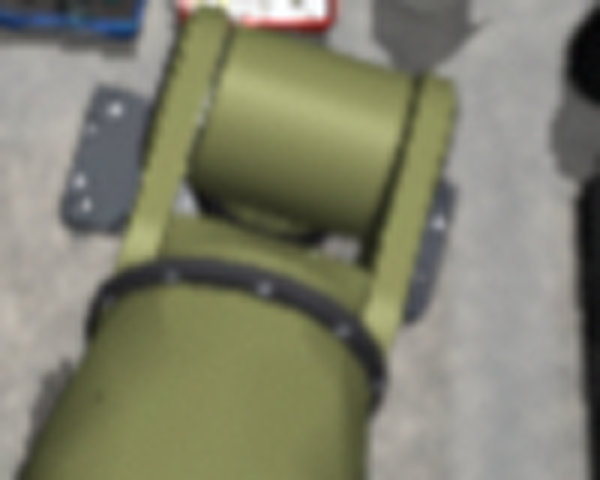

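The ball is at (277,215), predicted (279,215). The ring's dark centre is at (283,321), which is exactly as predicted for (0.638, -0.149). I'll let it settle and hand in.

Call:
play_rows([
  [[0,0,0,0,0,0,0],[0,0,0,0,0,0,0],[0,0,0,0,0,0,0],[0,0,0,0,0,0,0],[0,0,0,0,0,0,0],[0,0,0,0,0,0,0]],
])

```text
time_s: 13.95
ee_pos: [0.5751, -0.1331, 0.136]
eef_rot: [3.141, 0.0, -1.83]
force: [0.1, -0.7, -2.8]
grip_width: 0.0153
```

```bash
python3 -c "
from h import *
o=ctrl.get_obs();print(o['ee_pos'],o['grip_width'],abs(o['joint_vel']).max(),o['force'])
print(ctrl.hand_in())"
```

```text
[ 0.57511363 -0.13306536  0.13600688] 0.015292889235803015 0.0011482109031882696 [ 0.12089833 -0.65109974 -2.78822844]
the job is handed in; nothing more can be done
None
```

I pushed the reader along its rail until it stopped firmly at about 10 N, then backed off so the detent could seat it. I then gripped the tray at 60 N, carried it level over the reader, and handed in at about 14 s with it held there.

**Last checks:**
- **Tray position:** in the last scene picture the ball was within about 2 px (6x crop) of its predicted place over the window. From the arm's pose, the plate top is about 5 cm above the window.
- **Tray state:** the tool was level and still. The ball sat in its pocket and no bystander I could see had moved.

**Not confirmed or in disagreement:**
- **Detent:** I could not read it directly. That the reader is home rests on the firm stop, and on position readings that disagree slightly. The top camera put it 2.8 mm past home and the scene camera about 1 mm past. The end stop allows only 1.5 mm, so both agree only within measurement error.
- **Load:** the vertical force reading drifted from -4.5 to -2.8 N during the hold, and the grip width went from 15.6 to 15.3 mm. I put this down to sensor drift and saw no slip, but the last picture was taken before the final reading.

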